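# Take the template off its peg and set it against the stop

## Task

The larger plywood template hangs by its L-shaped slot from a headed peg on the sloping setting-out board. Lift it up and, feeling for the level leg of the slot, off the peg to the right, and let it down gently so that its whole lower edge stands on the ledge of the board and its right edge is flush against the dark wooden end stop; then draw back. Do not force the peg or the stop, and leave the small template and the things on the bench alone.

Things in the scene. Friction and masses are not known exactly. Their poses are not given: they have to be found in the camera images.
- template: Larger loose plywood template, 220 mm long (up-slope), 130 wide (y), 15 thick, 0.25 to 0.5 kg, waxed. Origin: middle of the plate, half thickness. Axes as the rack's while it lies straight: y to the left, length along (1,0,1)/1.414. The level leg of its slot runs from the upright leg to the open left (+y) edge between two fixed lips, whose height differs from start to start.
- grip_hole (a point): Centre (half thickness) of the larger template's rectangular hand hole: 84 mm wide (y), 38 mm high along the slope, 3 mm up-slope of the plate's middle. Fingertips put in square to the board can lift by its upper rim and push on its other rims. The closed board is 7.5 mm behind this point.
- slot_top (a point): Point in the larger template's L-shaped slot (16 mm wide) where the peg's axis is while it hangs: 88 mm up-slope of the plate's middle, 6 mm below the slot's closed end. The upright leg goes down-slope from here along the plate's middle line and is closed 54 mm below this point, so the template can rise 48 mm.
- peg: Fixed wooden peg, 12 mm diameter, square to the board, 248 mm up-slope of the ledge, with a 26 mm head 19.5 to 28.5 mm off the board. To free the template: raise it 34 to 46 mm (differs; feel or see where the level leg is, 2 mm play either way), then move it 72 mm or more to the right. Wrong height: a lip stops it after 2 mm. Origin: its axis on the board's face; axes as the rack's.
- rack: Fixed wooden setting-out board sloping at 45 degrees, rising away from the robot, 500 mm wide (y -255 to +245), with a ledge along its foot, 32 mm deep square to the board. Origin on the bench straight below the line where ledge top and board face meet; that line runs along the rack's y at height 50 mm. Up-slope is (1,0,1)/1.414, out of the face (-1,0,1)/1.414.
- stop: Fixed dark wooden end stop on the ledge near its right end, 24 mm wide (y), 140 long up the slope, 28 thick. Origin on the line where ledge and board meet, at its left (+y) face, the one the template has to touch; axes as the rack's. With the template flush, the template's middle is 65 mm to the left of this point.
- small_template: Small loose plywood template, 150 x 80 x 15 mm, without a hand hole, on a peg of its own at the left of the board, to be left hanging. Origin at its middle.
- tape_measure: Bystander: pocket tape measure, 36 x 82 x 66 mm, on the bench to the left of the board. Origin under its middle.
- turned_foot: Bystander: turned wooden furniture foot, 50 mm across, 86 mm high, upright on the bench to the right of the board. Origin under its middle.
- sanding_block: Bystander: sanding block 63 x 111 x 36 mm on the bench to the right. Origin under its middle.

How it is judged:
By the outcome, as a careful person would: the job done as asked, in the order asked, and still so for the second after the job is handed in, with the robot touching nothing.
It also fails if it takes over 67 s, if anything falls off the work surface, if the arm or the gripper's body presses on something with over 40 N, if the wrist force passes 120 N, or if a joint passes its speed limit or range.

## Robot

A 6-joint arm with a two-finger parallel gripper is mounted at the origin on the work surface; the furniture and walls round the work are solid. World frame = base frame: x ahead of the robot, y to its left, z up, the work surface at z = 0. Lengths are in mm, angles in rad, forces in N, time in s.
With the tool pointing down it reaches from about 350 to 975 mm from the base axis. Payload 7.1 kg.
Tool frame: the origin (TCP) lies at the very end of the fingers, on their centre line; the grasp point (between the pads) lies ctrl.hold_point_z behind it (ctrl.hold_point_z is the distance from the TCP to the grasp point, in mm); z points along the fingers, y is the line along which they close (so a half turn about z gives the same grasp; the last joint's range is limited). The gripper opens to 88 mm and grips with 3 to 60 N. Pads are 20 mm wide; open, the fingers measure 115 mm over their backs; the gripper's body (75 mm by 178 mm) begins 61 mm behind the grasp point.
Start: joints at [1.206, 0.423, 1.63, -0, 1.089, -0.019], TCP at [211.811, 587.997, 222.675] pointing down, gripper open.
Joint ranges: [-3, 3], [-0.9, 2.11], [0.09, 2.58], [-1.31, 4.45], [0.11, 2.69], [-2.54, 2.54]. Speed limits (rad/s): [2.39, 2.39, 3.01, 3.14, 3.14, 3.14].

## Interface

Orientations are given as a rotation vector (axis times angle).
In Python, from workcell import ctrl gives the robot as it stands. The module is installed in compiled form; this text tells all that it offers.
- The arm moves only by the shell command python3 -m creep 'ROWS'. ROWS is JSON, a list of rows, each an object with "translation": the shift along the tool's x, y, z in mm, a list of three; "angular": the turn, a rotation vector about the tool's x, y, z in rad, a list of three; "jaw": the opening, from 0 (shut) to 1 (fully open). A call has exactly 8 rows; each row is the pose to reach, as a shift and turn from the pose commanded when the call began, along the tool's axes at that moment; what a row does not reach only later rows make up. A row lasts 1/8 s, in which the tool goes at most 62.5 mm and 10.7 degrees, less where a joint would pass 70% of its speed; a pose out of reach is approached as far as the arm can. A call with a gripper value outside its range is refused whole. The fingers move at their own pace and stop on an object; the grip force is fixed at half the most. Time passes only in rows, so rows that repeat a pose let the fingers close, or fill a call up. It gives the time, the measured TCP pose, the force, the opening and the grip force at its end, in the units of the state.
- ctrl.get_obs(): the state, without advancing time (a new reading comes with each control period).
- ctrl.get_image(name): name is "scene" or "side" or "wrist"; returns the picture (480x640x3 uint8, red, green, blue); there is no depth.
- ctrl.camera_info(name): a dict with "camera_matrix" (3x3 intrinsics, pixels), "distortion" ([k1, k2, p1, p2, k3] as OpenCV has them; the pictures are not rectified), "world_from_camera" (4x4, takes a point from camera to world coordinates). Camera axes: x right, y up, looking along -z (the intrinsics and any distortion apply to the point x, -y, -z); pixel columns grow to the right and rows downward; lengths in mm; the calibration is good to about 2 mm. A picture is of the moment at which its call begins: read the wrist's pose just before it. camera_info takes no time and is no camera call; for the wrist camera it gives the pose at the moment of the call.
- ctrl.close_job(): hands the job in; it is judged then, once.
Trained networks look in the newest picture that a camera, given by its name, has taken for a name from the list of things; names that differ only in an ending like _2 or _b are one class to them, and where a whole thing is asked for, a point or a joint stands for the part that bears it (a point fixed in the world has none). Each returns a list of dicts, best first, with "score" (0 to 1); they miss things now and then, are a little off and sometimes report something else, mostly with a low value. They report only what shows in the picture. A call takes as long as a camera call.
- ctrl.look_for(camera, label): "rect" ([left, top, right, bottom] in pixels, round what is visible of it).
The state is a dict: "t": time; "qpos": joint angles; "qvel": joint speeds; "joint_torque": joint torques, N m; "ee_pos": TCP position; "orientation": TCP orientation; "ft_force": force on the tool from outside, world axes, zero at the start; "moment": the same for the moment, N m; "width": finger opening in mm; "grasp_force": force on a finger pad.
Only numpy, scipy, OpenCV 4.12 (cv2) and the standard library are available. Lean on these libraries where they do the work, as an engineer would, in place of code of your own. Each camera call takes 0.05 s, during which the arm holds its last target. There are 200 camera calls.

## Working session

There is one attempt and no reset: what is moved stays moved. The work goes in short steps, Python scripts to look and compute and a shell command to move; the robot and the scene stay as the last step left them, time stands still between calls to the robot, and variables do not carry over. Pictures are saved under pics/ and viewed, at most 11 in all, crops included, and the job is handed in when it is done.

```bash
mkdir -p pics
cat > h.py <<'E'
import numpy as np,cv2
from workcell import ctrl
from scipy.spatial.transform import Rotation as R
def snap(n,f):
    im=ctrl.get_image(n); cv2.imwrite('pics/'+f,im[:,:,::-1]); return im
def proj(n,P):
    c=ctrl.camera_info(n);W=np.array(c['world_from_camera']);p=(np.atleast_2d(P)-W[:3,3])@W[:3,:3]
    p=p*[1,-1,-1]
    return cv2.projectPoints(p.reshape(-1,1,3),np.zeros(3),np.zeros(3),np.array(c['camera_matrix']),np.array(c['distortion'],float))[0][:,0]
def ray(n,uv):
    c=ctrl.camera_info(n);W=np.array(c['world_from_camera'])
    u=cv2.undistortPoints(np.array(uv,float).reshape(-1,1,2),np.array(c['camera_matrix']),np.array(c['distortion'],float))[:,0]
    d=np.c_[u[:,0],-u[:,1],-np.ones(len(u))]@W[:3,:3].T
    return W[:3,3],d/np.linalg.norm(d,axis=1)[:,None]
E
python3 - <<'E'
from h import *
for n in('scene','side'):
    snap(n,n+'0.png')
    c=ctrl.camera_info(n);print(n,np.round(c['world_from_camera'],2).tolist(),np.round(c['camera_matrix'],0).tolist())
    for l in('template','peg','stop','grip_hole','slot_top','rack'):
        print(l,[(round(d['score'],2),np.round(d['rect']).tolist()) for d in ctrl.look_for(n,l)[:2]])
o=ctrl.get_obs();print(o['ee_pos'],o['orientation'],ctrl.hold_point_z,o['t'])
E
```

```text
scene [[0.87, 0.32, -0.36, 55.61], [-0.49, 0.58, -0.65, -846.37], [-0.0, 0.75, 0.67, 1046.46], [0.0, 0.0, 0.0, 1.0]] [[574.0, 0.0, 320.0], [0.0, 574.0, 234.0], [0.0, 0.0, 1.0]]
template [(0.57, [284.0, 155.0, 369.0, 251.0])]
peg [(0.53, [338.0, 168.0, 347.0, 177.0])]
stop [(0.8, [329.0, 260.0, 373.0, 311.0])]
grip_hole [(0.57, [284.0, 154.0, 367.0, 252.0])]
slot_top [(0.96, [284.0, 157.0, 366.0, 254.0])]
rack [(0.86, [240.0, 113.0, 449.0, 342.0])]
side [[0.86, 0.22, -0.45, -16.18], [-0.5, 0.36, -0.79, -990.98], [-0.01, 0.91, 0.42, 715.31], [0.0, 0.0, 0.0, 1.0]] [[524.0, 0.0, 315.0], [0.0, 524.0, 239.0], [0.0, 0.0, 1.0]]
template [(0.71, [270.0, 186.0, 347.0, 270.0])]
peg [(0.71, [270.0, 188.0, 344.0, 268.0]), (0.53, [320.0, 189.0, 324.0, 199.0])]
stop [(0.55, [308.0, 260.0, 354.0, 320.0])]
grip_hole [(0.97, [266.0, 187.0, 344.0, 272.0])]
slot_top [(0.91, [269.0, 187.0, 344.0, 268.0]), (0.58, [308.0, 262.0, 355.0, 322.0])]
rack [(0.57, [230.0, 163.0, 419.0, 342.0])]
[211.80245637 588.00458686 222.69658158] [-5.40482833e-01 -3.09474873e+00 -5.82433479e-05] 18.700000000000003 0.7
```

Run:
```python
import cv2
a=cv2.imread('pics/scene0.png')[100:350,220:460];b=cv2.imread('pics/side0.png')[150:350,220:430]
a=cv2.resize(a,None,fx=2.35,fy=2.35,interpolation=2);cv2.imwrite('pics/a.png',a)
cv2.imwrite('pics/b.png',cv2.resize(b,None,fx=2.9,fy=2.9,interpolation=2))
```

```text
(no output)
```

View pics/a.png

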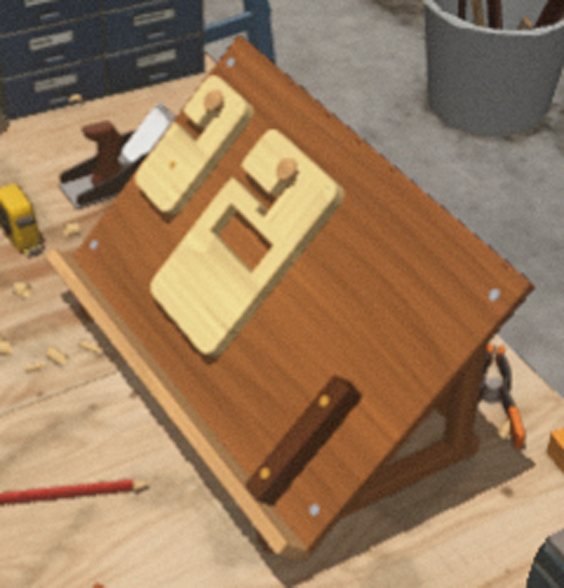

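View pics/b.png

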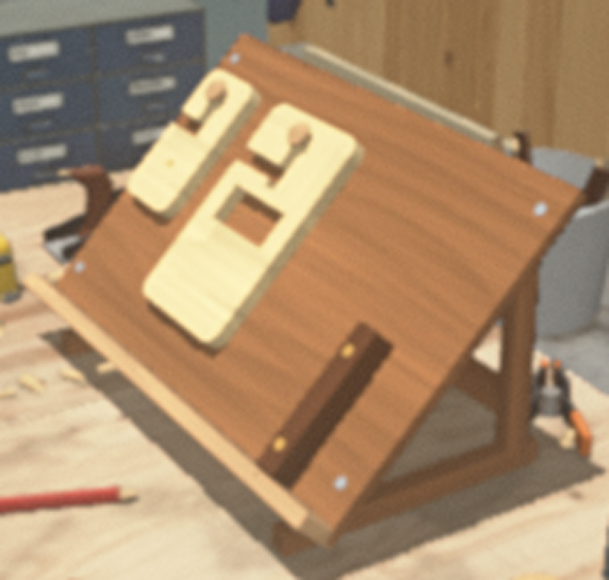

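The pictures show the large template hanging with peg head at a(287,168) / b(299,134). The hand hole is centred near a(242,240) / b(249,214), and the stop's upper end is at a(345,385) / b(377,332). Next I fit the rack pose.

```bash
cat > fit.py <<'E'
from h import *
from scipy.optimize import least_squares
def rk(p,P): # p=x,y,yaw ; P = (s,y,n)
    P=np.atleast_2d(np.array(P,float));k=2**-.5
    L=np.c_[(P[:,0]-P[:,2])*k,P[:,1],50+(P[:,0]+P[:,2])*k]
    return L@R.from_rotvec([0,0,p[2]]).as_matrix().T+[p[0],p[1],0]
def model(q):
    yp,ys=q[3:5]
    return rk(q,[(248,yp,28.5)]+[(163+a,yp+b,15) for a,b in((19,42),(19,-42),(-19,-42),(-19,42))]+[(0,ys-2,28),(140,ys,28)])
E
python3 - <<'E'
from fit import *
A=np.array([(287,168),(232,206),(271,243),(252,272),(213,237),(248,487),(333,378)])/2.35+[220,100]
B=np.array([(299,134),(237,184),(283,214),(263,245),(215,217),(262,460),(362,322)])/2.9+[220,150]
f=lambda q:np.r_[(proj('scene',model(q))-A).ravel(),(proj('side',model(q))-B).ravel()]
r=least_squares(f,[500,0,0,50,-150],x_scale=[100,100,.1,50,50],loss='soft_l1');print(r.x.round(3),f(r.x).reshape(2,-1,2).round(1).tolist())
q=r.x
print(rk(q,[(163,q[3],7.5),(163,q[3],160)]).round(1))
k=2**-.5;Z=R.from_rotvec([0,0,q[2]]).apply([k,0,-k]);print(Z)
E
```

```text
[ 4.89392e+02  7.45210e+01  3.40000e-02  2.95160e+01 -1.82687e+02] [[[-0.8, 0.3], [0.3, -1.2], [1.8, 1.3], [0.2, 1.4], [-0.9, -2.4], [-0.5, 0.6], [1.7, -1.2]], [[-0.7, -1.1], [0.5, -0.4], [1.6, -0.3], [-0.4, 1.0], [-0.4, -0.3], [-1.3, 1.7], [0.2, -0.9]]]
[[598.3 107.7 170.6]
 [490.5 104.1 278.4]]
[ 0.70670223  0.02391577 -0.70710678]
```

```bash
cat >> fit.py <<'E'
Q=np.array([489.4,74.5,.034,29.5,-182.7])
def Rt(q): return R.from_rotvec([0,0,q[2]])*R.from_matrix(np.array([[-2**-.5,0,2**-.5],[0,1,0],[-2**-.5,0,-2**-.5]]))
def rel(q,P):
    o=ctrl.get_obs();r0=R.from_rotvec(o['orientation'])
    print('trans',r0.inv().apply(rk(q,P)[0]-o['ee_pos']).round(1),'ang',(r0.inv()*Rt(q)).as_rotvec().round(4))
E
python3 -c "
from fit import *
rel(Q,(163,Q[3],160))"
```

```text
trans [-426.3 -360.8  -55.7] ang [-0.1491 -0.7757 -0.36  ]
```

```bash
python3 -m creep '[{"translation":[-426.3,-360.8,-55.7],"angular":[-0.1491,-0.7757,-0.36],"jaw":0.57},{"translation":[-426.3,-360.8,-55.7],"angular":[-0.1491,-0.7757,-0.36],"jaw":0.57},{"translation":[-426.3,-360.8,-55.7],"angular":[-0.1491,-0.7757,-0.36],"jaw":0.57},{"translation":[-426.3,-360.8,-55.7],"angular":[-0.1491,-0.7757,-0.36],"jaw":0.57},{"translation":[-426.3,-360.8,-55.7],"angular":[-0.1491,-0.7757,-0.36],"jaw":0.57},{"translation":[-426.3,-360.8,-55.7],"angular":[-0.1491,-0.7757,-0.36],"jaw":0.57},{"translation":[-426.3,-360.8,-55.7],"angular":[-0.1491,-0.7757,-0.36],"jaw":0.57},{"translation":[-426.3,-360.8,-55.7],"angular":[-0.1491,-0.7757,-0.36],"jaw":0.57}]'; python3 -c "
from fit import *
rel(Q,(163,Q[3],160))"
```

```text
t: 1.7
ee_pos: [458.5, 159.9, 272.7]
orientation: [-0.041, 2.355, 0.018]
ft_force: [0.7, 0.1, 0.1]
width: 49.9
grasp_force: 0.0
trans [-25.3 -56.9  17.2] ang [0.0014 0.0013 0.0006]
```

```bash
python3 -m creep '[{"translation":[-25.3,-56.9,17.2],"angular":[0,0,0],"jaw":0.57},{"translation":[-25.3,-56.9,17.2],"angular":[0,0,0],"jaw":0.57},{"translation":[-25.3,-56.9,17.2],"angular":[0,0,0],"jaw":0.57},{"translation":[-25.3,-56.9,17.2],"angular":[0,0,0],"jaw":0.57},{"translation":[-25.3,-56.9,17.2],"angular":[0,0,0],"jaw":0.57},{"translation":[-25.3,-56.9,17.2],"angular":[0,0,0],"jaw":0.57},{"translation":[-25.3,-56.9,17.2],"angular":[0,0,0],"jaw":0.57},{"translation":[-25.3,-56.9,17.2],"angular":[0,0,0],"jaw":0.57}]'; python3 -c "
from fit import *
snap('wrist','w1.png')
rel(Q,(163,Q[3],160))
print(proj('wrist',model(Q)).round(0).tolist())"
```

```text
t: 2.7
ee_pos: [489.8, 105.6, 277.4]
orientation: [-0.041, 2.356, 0.017]
ft_force: [0.6, 0.1, 0.5]
width: 50.0
grasp_force: 0.0
trans [-1.1 -1.4 -0.3] ang [ 0.0002 -0.0004  0.0002]
[[326.0, 327.0], [376.0, 248.0], [275.0, 247.0], [274.0, 203.0], [377.0, 203.0], [29.0, 10.0], [59.0, 201.0]]
```

View pics/w1.png

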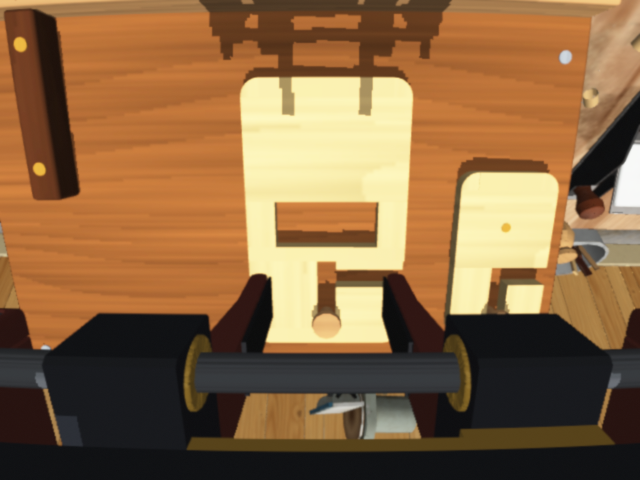

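The wrist view shows the hand hole at (275–378, 202–247), the peg head at (326,324), and the stop with its lower end at (59,197). The level leg is to the right of the upright leg at rows ~270–285. I zoom in on the stop and the slot.

```bash
python3 -c "
import cv2,numpy as np
a=cv2.imread('pics/w1.png')
l=cv2.resize(a[0:210,0:120],(342,600),interpolation=2);r=cv2.resize(a[190:350,240:420],(450,400),interpolation=2)
o=np.zeros((600,800,3),np.uint8);o[:,:342]=l;o[:400,350:]=r
cv2.imwrite('pics/w1z.png',o)"
```

```text
(no output)
```

View pics/w1z.png

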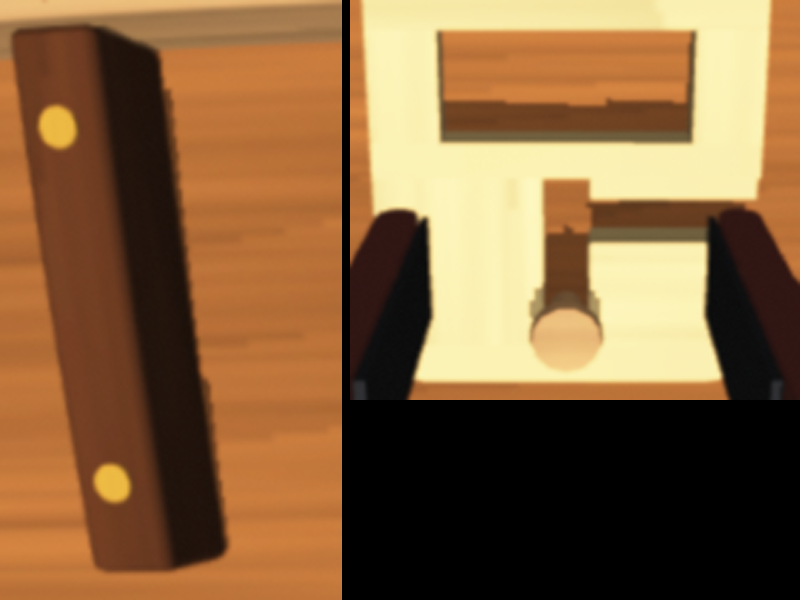

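```bash
cat > f2.py <<'E'
from fit import *
def m2(q):
    yp,ys,dy,ds=q[3:7]
    return rk(q,[(248,yp,28.5)]+[(163+a+ds,yp+b+dy,15) for a,b in((19,42),(19,-42),(-19,-42),(-19,42))]+[(0,ys,28),(140,ys,28),(140,ys,0),(0,ys,0)])
W=np.array([(326.8,325.2),(376.5,246.8),(275.8,246.8),(275.2,202),(378,202),(34.3,9.5),(59.5,199.6),(78.8,193),(55,17.5)])
A=np.array([(287,168),(232,206),(271,243),(252,272),(213,237)])/2.35+[220,100]
B=np.array([(299,134),(237,184),(283,214),(263,245),(215,217)])/2.9+[220,150]
f=lambda q:np.r_[(proj('wrist',m2(q))-W).ravel(),.3*(proj('scene',m2(q)[:5])-A).ravel(),.3*(proj('side',m2(q)[:5])-B).ravel(),q[5:7]/2]
r=least_squares(f,[*Q,0,0],x_scale=[100,100,.1,50,50,5,5]);q=r.x
print(q.round(3));print(f(q)[:18].reshape(-1,2).round(1).tolist())
def plane(u,n):
    o,d=ray('wrist',[u]);o=(R.from_rotvec([0,0,-q[2]]).apply(o-[q[0],q[1],50]));d=R.from_rotvec([0,0,-q[2]]).apply(d[0])
    N=np.array([-1,0,1])/2**.5;p=o+d*(n-o@N)/(d@N);return (p[0]+p[2])/2**.5,p[1]
for u in((350,270),(350,286.4),(326,262),(275.2,202),(378,202),(350,246.8)):print(u,np.round(plane(u,15),1))
rel(q,(q[6]+163-1,q[3]+q[5],25))
rel(q,(q[6]+163-1,q[3]+q[5],4))
E
python3 f2.py
```

```text
[ 4.88689e+02  1.00255e+02  2.50000e-02  6.00400e+00 -2.07206e+02
 -6.15000e-01 -6.34000e-01]
[[-0.2, 1.4], [-0.1, 0.3], [0.3, -0.1], [-0.4, -0.3], [0.3, 0.2], [-2.4, -1.9], [-0.6, 0.4], [1.2, 1.6], [2.0, 0.7]]
(350, 270) [201.7  25.7]
(350, 286.4) [216.7  26. ]
(326, 262) [194.7   5.2]
(275.2, 202) [143.6 -36.3]
(378, 202) [143.2  47.1]
(350, 246.8) [181.2  25.2]
trans [  0.3  -0.6 134.9] ang [ 0.0063 -0.0004  0.0063]
trans [  0.3  -0.7 155.9] ang [ 0.0063 -0.0004  0.0063]
```

```bash
python3 -m creep '[{"translation":[0,-0.6,60],"angular":[0.004,0,0.004],"jaw":0.57},{"translation":[0,-0.6,110],"angular":[0.004,0,0.004],"jaw":0.57},{"translation":[0,-0.6,130],"angular":[0.004,0,0.004],"jaw":0.57},{"translation":[0,-0.6,138],"angular":[0.004,0,0.004],"jaw":0.57},{"translation":[0,-0.6,143],"angular":[0.004,0,0.004],"jaw":0.57},{"translation":[0,-0.6,148],"angular":[0.004,0,0.004],"jaw":0.57},{"translation":[0,-0.6,152],"angular":[0.004,0,0.004],"jaw":0.57},{"translation":[0,-0.6,154],"angular":[0.004,0,0.004],"jaw":0.57}]'; python3 -c "
from fit import *
snap('side','s2.png');a=cv2.imread('pics/s2.png')[150:350,220:430]
cv2.imwrite('pics/s2.png',cv2.resize(a,None,fx=2.9,fy=2.9,interpolation=2))"
```

```text
t: 3.75
ee_pos: [609.5, 108.1, 208.5]
orientation: [-0.038, 2.43, 0.02]
ft_force: [0.5, 1.4, 0.4]
width: 50.3
grasp_force: 0.0
```

View pics/s2.png

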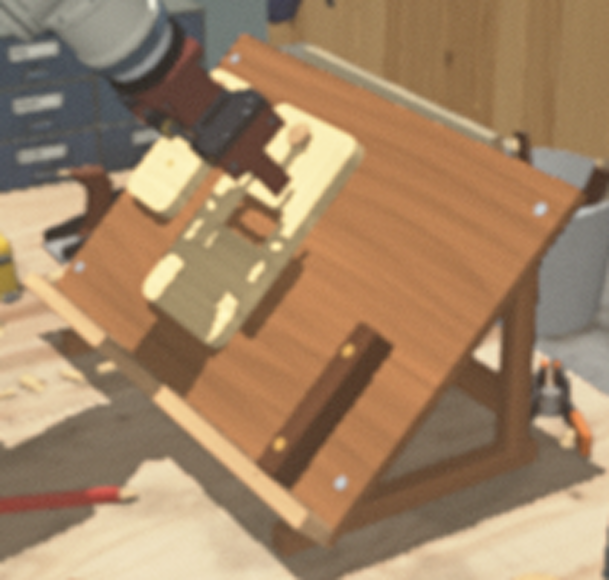

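The fingers stopped short and about 40 mm too high, over the slot. I check the joint limits.

```bash
cat >> fit.py <<'E'
Q2=np.array([488.7,100.25,.028,6.0,-207.2])
def snq(q=Q2):
    o=ctrl.get_obs();p=R.from_rotvec([0,0,-q[2]]).apply(o['ee_pos']-[q[0],q[1],50]);k=2**-.5
    return np.round([(p[0]+p[2])*k,p[1],(p[2]-p[0])*k],1)
E
python3 -c "
from fit import *
o=ctrl.get_obs();print(o['qpos'].round(3) if hasattr(o['qpos'],'round') else o['qpos'],o['qvel'],snq(),o['ee_pos'])
rel(Q2,(162,5.6,25))"
```

```text
[ 0.213  0.273  2.134 -1.311  0.118 -0.121] [-2.42018215e-04 -4.27721543e-03  4.97776211e-03  5.91099495e-05
  1.28656948e-03  1.11463176e-03] [197.7   4.5  26.4] [609.63307364 108.11844748 208.41924478]
trans [35.5  1.1  4. ] ang [ 0.0064 -0.0736  0.0003]
```

```bash
python3 -m creep '[{"translation":[5,0,-60],"angular":[0,-0.03,0],"jaw":0.57},{"translation":[25,0,-100],"angular":[0.006,-0.0736,0],"jaw":0.57},{"translation":[35,0,-130],"angular":[0.006,-0.0736,0],"jaw":0.57},{"translation":[35,0,-130],"angular":[0.006,-0.0736,0],"jaw":0.57},{"translation":[35,0,-130],"angular":[0.006,-0.0736,0],"jaw":0.57},{"translation":[35,0,-130],"angular":[0.006,-0.0736,0],"jaw":0.57},{"translation":[35,0,-130],"angular":[0.006,-0.0736,0],"jaw":0.57},{"translation":[35,0,-130],"angular":[0.006,-0.0736,0],"jaw":0.57}]' >/dev/null; python3 -c "
from fit import *
o=ctrl.get_obs();print(np.round(o['qpos'],4).tolist(),o['ee_pos'].tolist(),o['orientation'].tolist(),snq())"
python3 -m creep '[{"translation":[0,-60,0],"angular":[0,0,0],"jaw":0.57},{"translation":[0,-120,0],"angular":[0,0,0],"jaw":0.57},{"translation":[0,-180,0],"angular":[0,0,0],"jaw":0.57},{"translation":[0,-220,0],"angular":[0,0,0],"jaw":0.57},{"translation":[0,-220,0],"angular":[0,0,0],"jaw":0.57},{"translation":[0,-220,0],"angular":[0,0,0],"jaw":0.57},{"translation":[0,-220,0],"angular":[0,0,0],"jaw":0.57},{"translation":[0,-220,0],"angular":[0,0,0],"jaw":0.57}]' ; python3 -c "
from fit import *
o=ctrl.get_obs();print(np.round(o['qpos'],4).tolist(),o['ee_pos'].tolist(),o['orientation'].tolist(),snq())"
```

```text
[0.2966, -0.0426, 2.3157, -1.079, 0.2145, -0.3094] [498.35070048930027, 103.98708182685718, 283.41834185079693] [-0.03330638657311649, 2.3570778309724827, 0.013281689595345163] [171.9   3.5 158.2]
t: 5.8
ee_pos: [499.8, -56.0, 292.3]
orientation: [-0.022, 2.384, -0.003]
ft_force: [0.2, 0.9, -0.6]
width: 50.0
grasp_force: 0.0
[-0.2376, -0.0807, 2.3053, 0.7701, 0.2402, -2.5177] [499.81721746356715, -56.020156816586876, 292.3390241901653] [-0.02235121010086238, 2.3836285484005377, -0.0034044119998048834] [ 176.1 -156.5  166.6]
```

```bash
cat > kin.py <<'E'
from fit import *
D=[([1.206,.423,1.63,0,1.089,-.019],[211.811,587.997,222.675],[-.5405,-3.0947,0]),
([0.213,0.273,2.134,-1.311,0.118,-0.121],[609.63,108.12,208.42],[-.038,2.43,.02]),
([0.2966,-0.0426,2.3157,-1.079,0.2145,-0.3094],[498.35,103.987,283.418],[-0.0333,2.3571,.0133]),
([-0.2376,-0.0807,2.3053,0.7701,0.2402,-2.5177],[499.817,-56.02,292.339],[-.0224,2.3836,-.0034])]
E_=lambda s,a:R.from_euler(s,a)
def fk(g,q):
    a1,h,L2,a3,L3,L4,t6=g
    A=E_('z',q[0]);B=A*E_('y',q[1]);C=B*E_('y',q[2]);T=C*E_('z',q[3])*E_('y',q[4])*E_('z',q[5]+t6)
    return A.apply([a1,0,h])+B.apply([0,0,L2])+C.apply([a3,0,L3])+T.apply([0,0,L4]),T
def res(g): 
    o=[]
    for q,p,r in D:
        P,T=fk(g,q);o+=list(P-p)+list(300*(T.inv()*R.from_rotvec(r)).as_rotvec())
    return np.array(o)
G=least_squares(lambda g:np.r_[res(g),.001*(g[[0,3]])],[0,300,400,0,400,250,0],x_scale=[50,100,100,50,100,100,1]).x
lo=np.array([-3,-.9,.09,-1.31,.11,-2.54]);hi=np.array([3,2.11,2.58,4.45,2.69,2.54])
def ik(p,T,q0):
    f=lambda q:np.r_[fk(G,q)[0]-p,300*(T.inv()*fk(G,q)[1]).as_rotvec()]
    r=least_squares(f,np.clip(q0,lo+.001,hi-.001),bounds=(lo,hi));return r.x,r.cost
def tgt(P,pitch,q=Q2): # pitch: + = tool more downward ; half-turned tool
    return rk(q,P)[0],R.from_rotvec([0,0,q[2]])*E_('y',3*np.pi/4+pitch)*E_('z',np.pi)*E_('z',np.pi)
if __name__=='__main__':
    print(G.round(2),res(G).round(1).tolist())
    for flip in(0,1):
      for pit in(-.1,0,.1,.2):
        for P in((162,5.6,5),(210,5.6,5),(210,-75,5),(163,-142,5),(113,-142,5)):
            p,T=tgt(P,pit)
            if flip: T=T*E_('z',np.pi)
            best=min((ik(p,T,[.1,.3,2.2,a,.25,b]) for a in((3,4) if flip else(-.5,.5)) for b in((-1.5,1.5) if flip else (-1.5,))),key=lambda t:t[1])
            print(flip,pit,P,best[0].round(2).tolist(),round(best[1],2))
E
python3 kin.py
```

```text
[ 22.13 287.02 551.58  66.3  459.7  294.2    1.57] [11.2, -4.2, 1.2, -0.1, 0.0, 0.1, 2.5, -10.0, 1.4, 0.0, 0.1, -0.2, 2.7, -8.6, -1.2, -0.0, -0.0, 0.1, -3.8, -14.0, -1.4, -0.0, -0.0, 0.0]
0 -0.1 (162, 5.6, 5) [0.23, 0.3, 2.13, -1.31, 0.12, -0.1] 2177.86
0 -0.1 (210, 5.6, 5) [0.23, 0.29, 2.08, -1.31, 0.13, -0.12] 1133.21
0 -0.1 (210, -75, 5) [0.1, 0.28, 2.1, -1.31, 0.11, -0.2] 1325.44
0 -0.1 (163, -142, 5) [-0.1, 0.28, 2.13, 0.88, 0.11, -2.54] 2667.38
0 -0.1 (113, -142, 5) [-0.11, 0.29, 2.18, 0.87, 0.11, -2.54] 4336.93
0 0 (162, 5.6, 5) [0.24, 0.31, 2.14, -1.31, 0.13, -0.1] 764.28
0 0 (210, 5.6, 5) [0.23, 0.31, 2.09, -1.31, 0.13, -0.11] 211.01
0 0 (210, -75, 5) [0.1, 0.3, 2.1, -1.31, 0.11, -0.2] 388.52
0 0 (163, -142, 5) [-0.1, 0.3, 2.13, 0.87, 0.11, -2.54] 1072.01
0 0 (113, -142, 5) [-0.11, 0.31, 2.18, 0.87, 0.11, -2.54] 2219.25
0 0.1 (162, 5.6, 5) [0.24, 0.33, 2.14, -1.31, 0.13, -0.09] 74.35
0 0.1 (210, 5.6, 5) [0.23, 0.32, 2.07, -1.04, 0.15, -0.38] 0.0
0 0.1 (210, -75, 5) [0.06, 0.3, 2.07, -0.21, 0.11, -1.34] 33.11
0 0.1 (163, -142, 5) [-0.1, 0.32, 2.13, 0.87, 0.11, -2.54] 192.61
0
[... 934 characters left out ...]
.27] 0.0
1 0 (113, -142, 5) [-0.13, 0.42, 2.32, 2.86, 0.4, -1.42] 0.0
1 0.1 (162, 5.6, 5) [0.24, 0.35, 2.17, 4.28, 0.15, -2.54] 4.46
1 0.1 (210, 5.6, 5) [0.22, 0.31, 2.06, -0.82, 0.15, 2.54] 16.01
1 0.1 (210, -75, 5) [0.06, 0.3, 2.07, -0.21, 0.11, 1.8] 33.11
1 0.1 (163, -142, 5) [-0.11, 0.34, 2.18, 2.17, 0.11, -0.71] 1.88
1 0.1 (113, -142, 5) [-0.12, 0.38, 2.27, 2.7, 0.21, -1.25] 0.0
1 0.2 (162, 5.6, 5) [0.23, 0.34, 2.11, -0.74, 0.17, 2.48] 0.0
1 0.2 (210, 5.6, 5) [0.22, 0.32, 2.01, -0.42, 0.26, 2.14] 0.0
1 0.2 (210, -75, 5) [0.05, 0.31, 2.03, -0.06, 0.22, 1.65] 0.0
1 0.2 (163, -142, 5) [-0.1, 0.33, 2.12, 0.54, 0.13, 0.93] 0.0
1 0.2 (113, -142, 5) [-0.13, 0.37, 2.22, 1.87, 0.11, -0.43] 22.63
```

```bash
python3 -m creep '[{"translation":[0,0,0],"angular":[0,0,0.18],"jaw":0.57},{"translation":[0,0,0],"angular":[0,0,0.36],"jaw":0.57},{"translation":[0,0,0],"angular":[0,0,0.54],"jaw":0.57},{"translation":[0,0,0],"angular":[0,0,0.72],"jaw":0.57},{"translation":[0,0,0],"angular":[0,0,0.9],"jaw":0.57},{"translation":[0,0,0],"angular":[0,0,1.08],"jaw":0.57},{"translation":[0,0,0],"angular":[0,0,1.26],"jaw":0.57},{"translation":[0,0,0],"angular":[0,0,1.44],"jaw":0.57}]' >/dev/null;  python3 -m creep '[{"translation":[0,0,0],"angular":[0,0,0.18],"jaw":0.57},{"translation":[0,0,0],"angular":[0,0,0.36],"jaw":0.57},{"translation":[0,0,0],"angular":[0,0,0.54],"jaw":0.57},{"translation":[0,0,0],"angular":[0,0,0.72],"jaw":0.57},{"translation":[0,0,0],"angular":[0,0,0.9],"jaw":0.57},{"translation":[0,0,0],"angular":[0,0,1.08],"jaw":0.57},{"translation":[0,0,0],"angular":[0,0,1.26],"jaw":0.57},{"translation":[0,0,0],"angular":[0,0,1.44],"jaw":0.57}]'
cat >> kin.py <<'E'
def relF(P,pitch,p0=None):
    o=ctrl.get_obs();r0=R.from_rotvec(o['orientation']);p,T=tgt(P,pitch);T=T*E_('z',np.pi)
    print('snq',snq(),'q',np.round(o['qpos'],2).tolist(),'trans',r0.inv().apply(p-o['ee_pos']).round(1),'ang',(r0.inv()*T).as_rotvec().round(4))
def track(P0,P1,pitch,q,n=12):
    for t in np.linspace(0,1,n):
        p,T=tgt(np.array(P0)*(1-t)+np.array(P1)*t,pitch);q,c=ik(p,T*E_('z',np.pi),q);print(q.round(2).tolist(),round(c,2))
E
python3 -c "
from kin import *
relF((120,-156,80),-.06)
q=ctrl.get_obs()['qpos'];q[5]+=.26
track((176,-156,167),(120,-156,80),-.06,q)"
```

```text
t: 7.8
ee_pos: [500.2, -56.1, 292.7]
orientation: [2.804, 0.385, 1.118]
ft_force: [-0.4, -0.0, -0.2]
width: 50.1
grasp_force: 0.0
snq [ 176.7 -156.6  166.6] q [-0.24, -0.08, 2.3, 0.76, 0.24, 0.38] trans [-52.1 -15.5  88. ] ang [0.0059 0.0887 0.2518]
[-0.22, -0.08, 2.36, 1.4, 0.19, 0.01] 0.0
[-0.22, -0.05, 2.36, 1.58, 0.18, -0.17] 0.0
[-0.21, -0.03, 2.37, 1.76, 0.18, -0.36] 0.0
[-0.21, 0.0, 2.38, 1.94, 0.19, -0.53] 0.0
[-0.21, 0.03, 2.39, 2.09, 0.21, -0.69] 0.0
[-0.21, 0.06, 2.39, 2.23, 0.22, -0.83] 0.0
[-0.21, 0.08, 2.4, 2.34, 0.25, -0.94] 0.0
[-0.21, 0.11, 2.4, 2.43, 0.27, -1.04] 0.0
[-0.2, 0.14, 2.41, 2.51, 0.3, -1.12] 0.0
[-0.2, 0.17, 2.41, 2.57, 0.32, -1.18] 0.0
[-0.2, 0.2, 2.42, 2.63, 0.35, -1.24] 0.0
[-0.2, 0.23, 2.42, 2.67, 0.38, -1.28] 0.0
```

```bash
python3 -m creep '[{"translation":[-10,-3,18],"angular":[0,0.04,0.12],"jaw":0.57},{"translation":[-20,-6,36],"angular":[0.003,0.0887,0.2518],"jaw":0.57},{"translation":[-30,-10,54],"angular":[0.0059,0.0887,0.2518],"jaw":0.57},{"translation":[-42,-13,72],"angular":[0.0059,0.0887,0.2518],"jaw":0.57},{"translation":[-52.1,-15.5,88],"angular":[0.0059,0.0887,0.2518],"jaw":0.57},{"translation":[-52.1,-15.5,88],"angular":[0.0059,0.0887,0.2518],"jaw":0.57},{"translation":[-52.1,-15.5,88],"angular":[0.0059,0.0887,0.2518],"jaw":0.57},{"translation":[-52.1,-15.5,88],"angular":[0.0059,0.0887,0.2518],"jaw":0.57}]'
python3 -c "
from kin import *
relF((150,5.6,45),-.06)
track((120,-156,80),(150,5.6,45),-.06,ctrl.get_obs()['qpos'],8)"
```

```text
t: 8.8
ee_pos: [520.9, -55.0, 190.3]
orientation: [-2.857, -0.048, -1.281]
ft_force: [-0.2, -0.3, -0.0]
width: 50.2
grasp_force: 0.0
snq [ 118.8 -156.1   79.5] q [-0.25, 0.24, 2.41, 2.56, 0.38, -1.22] trans [  29.9 -161.5   36.5] ang [-0.0013  0.0026  0.005 ]
[-0.2, 0.23, 2.42, 2.67, 0.38, -1.28] 0.0
[-0.12, 0.24, 2.41, 2.82, 0.37, -1.37] 0.0
[-0.05, 0.24, 2.41, 2.98, 0.36, -1.47] 0.0
[0.03, 0.25, 2.4, 3.14, 0.35, -1.57] 0.0
[0.1, 0.26, 2.38, 3.3, 0.35, -1.67] 0.0
[0.17, 0.27, 2.36, 3.45, 0.35, -1.77] 0.0
[0.23, 0.29, 2.34, 3.59, 0.35, -1.86] 0.0
[0.29, 0.3, 2.32, 3.72, 0.36, -1.95] 0.0
```

```bash
python3 -m creep '[{"translation":[5,-30,7],"angular":[0,0,0],"jaw":0.57},{"translation":[10,-60,13],"angular":[0,0.0026,0.005],"jaw":0.57},{"translation":[15,-90,20],"angular":[0,0.0026,0.005],"jaw":0.57},{"translation":[20,-120,26],"angular":[0,0.0026,0.005],"jaw":0.57},{"translation":[25,-145,32],"angular":[0,0.0026,0.005],"jaw":0.57},{"translation":[29.9,-161.5,36.5],"angular":[0,0.0026,0.005],"jaw":0.57},{"translation":[29.9,-161.5,36.5],"angular":[0,0.0026,0.005],"jaw":0.57},{"translation":[29.9,-161.5,36.5],"angular":[0,0.0026,0.005],"jaw":0.57}]'
python3 -c "
from kin import *
relF((162,5.6,5),-.06)
snap('wrist','w3.png')
p=rk(Q2,[(163+a,5.5+b,15) for a,b in((19,42),(19,-42),(-19,-42),(-19,42))]);print(proj('wrist',p).round(0).tolist())"
```

```text
t: 9.8
ee_pos: [563.1, 107.7, 189.6]
orientation: [-2.851, -0.042, -1.289]
ft_force: [0.0, -0.9, 0.3]
width: 50.0
grasp_force: 0.0
snq [151.4   5.3  46. ] q [0.26, 0.3, 2.31, 3.68, 0.35, -1.92] trans [ 7.9 -0.2 41.6] ang [-0.0013 -0.0036  0.0009]
[[245.0, 220.0], [406.0, 220.0], [403.0, 289.0], [248.0, 289.0]]
```

View pics/w3.png

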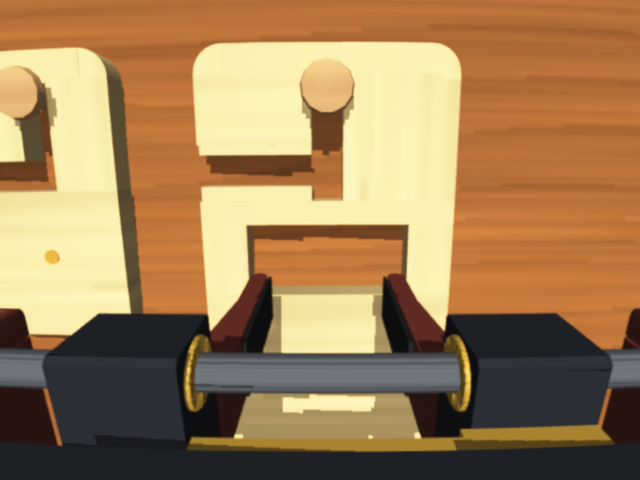

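The hole's front corners are at (247,224) and (408,224), about 1–2 mm from the prediction. The level leg is at rows 155–186, which matches a raise of about 38 mm. Inserting now.

```bash
python3 -m creep '[{"translation":[7,0.5,5],"angular":[0,-0.003,0],"jaw":0.57},{"translation":[7,0.5,12],"angular":[0,-0.003,0],"jaw":0.57},{"translation":[7,0.5,20],"angular":[0,-0.003,0],"jaw":0.57},{"translation":[7,0.5,26],"angular":[0,-0.003,0],"jaw":0.57},{"translation":[7,0.5,32],"angular":[0,-0.003,0],"jaw":0.57},{"translation":[7,0.5,36],"angular":[0,-0.003,0],"jaw":0.57},{"translation":[7,0.5,39],"angular":[0,-0.003,0],"jaw":0.57},{"translation":[7,0.5,40],"angular":[0,-0.003,0],"jaw":0.57}]'
python3 -c "
from kin import *
relF((170,5,6),-.06)
o=ctrl.get_obs();print(o['ft_force'],o['moment'])"
```

```text
t: 10.85
ee_pos: [597.9, 108.3, 167.9]
orientation: [-2.854, -0.042, -1.284]
ft_force: [0.3, 0.4, 1.2]
width: 50.3
grasp_force: 0.0
snq [160.7   5.    6. ] q [0.24, 0.38, 2.25, 3.6, 0.36, -1.87] trans [9.3 0.  0.6] ang [-0.0006  0.0002  0.0009]
[0.29988997 0.36353029 1.17097141] [0.02655853 0.45879281 0.00103045]
```

```bash
python3 -m creep '[{"translation":[3,0,0.2],"angular":[0,0,0],"jaw":0.57},{"translation":[6,0,0.4],"angular":[0,0,0],"jaw":0.57},{"translation":[9,0,0.6],"angular":[0,0,0],"jaw":0.57},{"translation":[12,0,0.8],"angular":[0,0,0],"jaw":0.57},{"translation":[15,0,1],"angular":[0,0,0],"jaw":0.57},{"translation":[18,0,1.2],"angular":[0,0,0],"jaw":0.57},{"translation":[21,0,1.3],"angular":[0,0,0],"jaw":0.57},{"translation":[24,0,1.5],"angular":[0,0,0],"jaw":0.57}]'
cat >> h.py <<'E'
def wv(f):
    im=snap('wrist',f)
    return im
E
python3 -c "
from kin import *
relF((208,5,6),-.06)
o=ctrl.get_obs();print(o['ft_force'],o['moment']);im=snap('wrist','w4.png')
h=np.array([(199.6,5)])
print('peg',proj('wrist',rk(Q2,[(248,6,28.5)])).round(1).tolist())"
```

```text
t: 11.85
ee_pos: [614.4, 108.8, 184.6]
orientation: [-2.855, -0.042, -1.282]
ft_force: [-5.8, -0.4, -1.2]
width: 49.6
grasp_force: 2.6
snq [184.2   5.    6.2] q [0.23, 0.36, 2.21, 3.67, 0.3, -1.95] trans [23.7  0.   1.6] ang [-0.0008  0.0013  0.001 ]
[-5.83838258 -0.37853921 -1.24585189] [-0.07749207  1.43302463  0.00394662]
peg [[323.7, 155.2]]
```

View pics/w4.png

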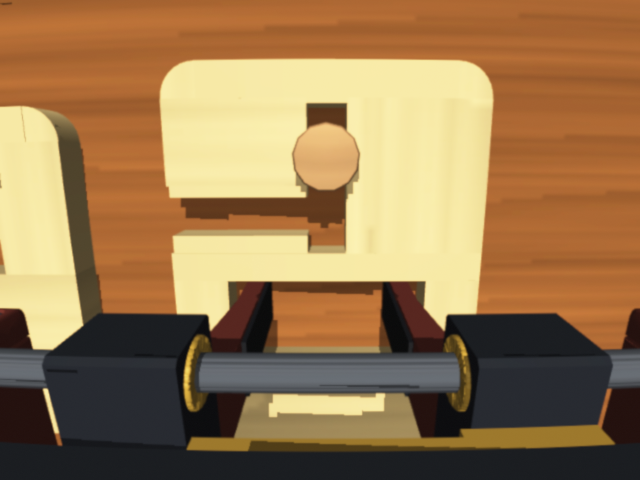

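The template has risen about 14 mm. The peg head is at (326,157), the slot's closed end at row 103 and the level leg at rows 197–231.

```bash
cat >> kin.py <<'E'
def pl(u,n,q=Q2):
    o,d=ray('wrist',[u]);o=R.from_rotvec([0,0,-q[2]]).apply(o-[q[0],q[1],50]);d=R.from_rotvec([0,0,-q[2]]).apply(d[0])
    N=np.array([-1,0,1])/2**.5;p=o+d*(n-o@N)/(d@N);return np.round([(p[0]+p[2])/2**.5,p[1],n],1)
E
python3 -c "
from kin import *
for u,n in(((326,157),28.5),((327,103),15),((250,197),15),((250,231),15),((290,281),15),((327,62),15),((328,247),15),((161,100),15),((492,100),15)):print(u,pl(u,n))
a=cv2.imread('pics/w4.png');g=a[40:300,230:250].mean(1).astype(int)
print([(40+i,v.tolist()) for i,v in enumerate(g) if 140<i<250 and i%3==0])"
```

```text
(326, 157) [247.4   5.1  28.5]
(327, 103) [268.5   4.8  15. ]
(250, 197) [231.2  36.6  15. ]
(250, 231) [216.9  37.2  15. ]
(290, 281) [194.9  20.7  15. ]
(327, 62) [283.9   4.8  15. ]
(328, 247) [210.    4.3  15. ]
(161, 100) [270.1  71.1  15. ]
(492, 100) [270.2 -61.1  15. ]
[(181, [163, 231, 246]), (184, [163, 231, 246]), (187, [166, 233, 247]), (190, [166, 233, 247]), (193, [166, 234, 247]), (196, [153, 225, 241]), (199, [30, 59, 99]), (202, [29, 57, 97]), (205, [29, 57, 96]), (208, [29, 58, 98]), (211, [29, 57, 97]), (214, [35, 69, 118]), (217, [52, 105, 175]), (220, [53, 107, 178]), (223, [54, 108, 180]), (226, [53, 107, 178]), (229, [76, 130, 181]), (232, [106, 161, 186]), (235, [117, 177, 203]), (238, [166, 232, 247]), (241, [166, 232, 247]), (244, [166, 232, 247]), (247, [166, 232, 247]), (250, [166, 232, 247]), (253, [157, 227, 243]), (256, [165, 232, 246]), (259, [164, 232, 246]), (262, [164, 232, 246]), (265, [164, 232, 246]), (268, [163, 232, 246]), (271, [163, 232, 246]), (274, [163, 232, 246]), (277, [163, 232, 246]), (280, [147, 218, 237]), (283, [34, 56, 89]), (286, [34, 55, 87]), (289, [35, 55, 90])]
```

```bash
python3 -m creep '[{"translation":[4,0,0.2],"angular":[0,0,0],"jaw":0.57},{"translation":[8,0,0.5],"angular":[0,0,0],"jaw":0.57},{"translation":[12,0,0.7],"angular":[0,0,0],"jaw":0.57},{"translation":[16,0,1],"angular":[0,0,0],"jaw":0.57},{"translation":[19,0,1.1],"angular":[0,0,0],"jaw":0.57},{"translation":[22,0,1.3],"angular":[0,0,0],"jaw":0.57},{"translation":[24,0,1.4],"angular":[0,0,0],"jaw":0.57},{"translation":[24.8,0,1.5],"angular":[0,0,0],"jaw":0.57}]'
python3 -m creep '[{"translation":[0,1,0],"angular":[0,0,0],"jaw":0.57},{"translation":[0,2,0],"angular":[0,0,0],"jaw":0.57},{"translation":[0,3,0],"angular":[0,0,0],"jaw":0.57},{"translation":[0,4,0],"angular":[0,0,0],"jaw":0.57},{"translation":[0,5,0],"angular":[0,0,0],"jaw":0.57},{"translation":[0,6,0],"angular":[0,0,0],"jaw":0.57},{"translation":[0,7,0],"angular":[0,0,0],"jaw":0.57},{"translation":[0,8,0],"angular":[0,0,0],"jaw":0.57}]'
python3 -c "
from kin import *
relF((208,-67,6),-.06)
o=ctrl.get_obs();print(o['ft_force'],o['moment'])
snap('wrist','w5.png')"
```

```text
t: 12.9
ee_pos: [632.5, 109.3, 202.6]
orientation: [-2.854, -0.042, -1.284]
ft_force: [-7.1, -0.0, -1.3]
width: 50.1
grasp_force: 2.7
t: 13.9
ee_pos: [632.7, 101.2, 202.5]
orientation: [-2.854, -0.042, -1.284]
ft_force: [-2.1, 1.2, -1.8]
width: 49.9
grasp_force: 1.7
snq [209.6  -3.1   6.1] q [0.2, 0.34, 2.17, 3.72, 0.24, -2.02] trans [-1.7 63.9 -0.1] ang [-0.0006  0.0001  0.0009]
[-2.05351627  1.19245196 -1.79493693] [0.12091702 1.08306339 0.1456261 ]
```

View pics/w5.png

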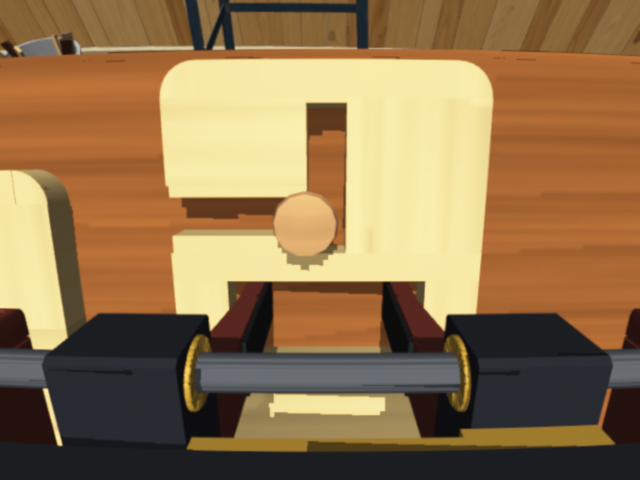

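The peg is now in the level leg: its head is at (305,224), left of the upright leg. I continue right.

```bash
python3 -m creep '[{"translation":[0,4,0],"angular":[0,0,0],"jaw":0.57},{"translation":[0,9,0],"angular":[0,0,0],"jaw":0.57},{"translation":[0,14,0],"angular":[0,0,0],"jaw":0.57},{"translation":[0,19,0],"angular":[0,0,0],"jaw":0.57},{"translation":[0,24,0],"angular":[0,0,0],"jaw":0.57},{"translation":[0,29,0],"angular":[0,0,0],"jaw":0.57},{"translation":[0,33,0],"angular":[0,0,0],"jaw":0.57},{"translation":[0,36,0],"angular":[0,0,0],"jaw":0.57}]'
python3 -c "
from kin import *
relF((209.6,-80,6),-.06)
o=ctrl.get_obs();print(o['ft_force'],o['moment'])"
```

```text
t: 14.95
ee_pos: [633.8, 64.8, 202.5]
orientation: [-2.854, -0.041, -1.284]
ft_force: [-1.7, 0.6, -2.4]
width: 50.3
grasp_force: 1.7
snq [209.7 -39.5   6. ] q [0.11, 0.33, 2.18, 3.44, 0.22, -1.8] trans [-0.1 40.5 -0. ] ang [-0.0003  0.0001  0.0007]
[-1.69513802  0.56566085 -2.44905413] [0.03064084 1.11893308 0.07362915]
```

```bash
python3 -m creep '[{"translation":[0,6,0],"angular":[0,0,0],"jaw":0.57},{"translation":[0,13,0],"angular":[0,0,0],"jaw":0.57},{"translation":[0,20,0],"angular":[0,0,0],"jaw":0.57},{"translation":[0,27,0],"angular":[0,0,0],"jaw":0.57},{"translation":[0,34,0],"angular":[0,0,0],"jaw":0.57},{"translation":[0,41,0],"angular":[0,0,0],"jaw":0.57},{"translation":[0,47,0],"angular":[0,0,0],"jaw":0.57},{"translation":[0,50,0],"angular":[0,0,0],"jaw":0.57}]'
python3 -c "
from kin import *
relF((135,-115,6),-.06)
o=ctrl.get_obs();print(o['ft_force'],o['moment'])
snap('wrist','w6.png')
snap('scene','s6.png')
a=cv2.imread('pics/w6.png');b=cv2.imread('pics/s6.png')[100:350,220:460]
cv2.imwrite('pics/c6.png',np.hstack([cv2.resize(a,(400,300)),cv2.resize(b,(400,417))[:300] if 0 else cv2.resize(b,(288,300))]))"
```

```text
t: 15.95
ee_pos: [635.2, 15.0, 202.6]
orientation: [-2.854, -0.041, -1.284]
ft_force: [-0.7, 0.5, -3.1]
width: 49.5
grasp_force: 1.7
snq [209.7 -89.3   6. ] q [-0.01, 0.33, 2.19, 3.01, 0.22, -1.47] trans [-74.6  25.6  -4.5] ang [-0.0004  0.      0.0009]
[-0.70093635  0.534343   -3.06013482] [0.09037609 1.12801527 0.00692869]
```

View pics/c6.png

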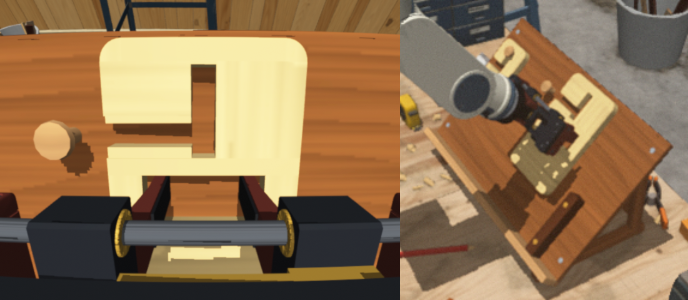

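The template is free and clear of the peg (peg right edge ~75, plate left edge ~103 in the small view). I lower it and shift it right.

```bash
python3 -m creep '[{"translation":[-5,3,-0.3],"angular":[0,0,0],"jaw":0.57},{"translation":[-15,7,-0.9],"angular":[0,0,0],"jaw":0.57},{"translation":[-26,11,-1.5],"angular":[0,0,0],"jaw":0.57},{"translation":[-38,15,-2.2],"angular":[0,0,0],"jaw":0.57},{"translation":[-50,19,-3],"angular":[0,0,0],"jaw":0.57},{"translation":[-61,22,-3.6],"angular":[0,0,0],"jaw":0.57},{"translation":[-70,25,-4.2],"angular":[0,0,0],"jaw":0.57},{"translation":[-74.6,25.6,-4.5],"angular":[0,0,0],"jaw":0.57}]'
python3 -c "
from kin import *
relF((119,-135,6),-.06)
o=ctrl.get_obs();print(o['ft_force'],o['moment'])
snap('side','s7.png');snap('wrist','w7.png')
a=cv2.imread('pics/w7.png');b=cv2.imread('pics/s7.png')[180:330,250:380]
cv2.imwrite('pics/c7.png',np.hstack([cv2.resize(a,(320,240)),np.zeros((240,0,3),np.uint8)]) if 0 else np.hstack([cv2.copyMakeBorder(cv2.resize(a,(360,270)),0,254,0,0,0),cv2.resize(b,(440,524),interpolation=2)[:524]]))"
```

```text
t: 17.05
ee_pos: [582.6, -12.1, 149.1]
orientation: [-2.855, -0.041, -1.283]
ft_force: [-1.7, -0.6, -0.9]
width: 50.1
grasp_force: 1.1
snq [ 134.2 -114.9    6. ] q [-0.09, 0.41, 2.31, 2.93, 0.43, -1.46] trans [-15.2  20.1  -0.9] ang [-0.0004  0.0007  0.0006]
[-1.70136499 -0.55484121 -0.87797162] [-0.02578904  0.80688349 -0.01526483]
```

View pics/c7.png

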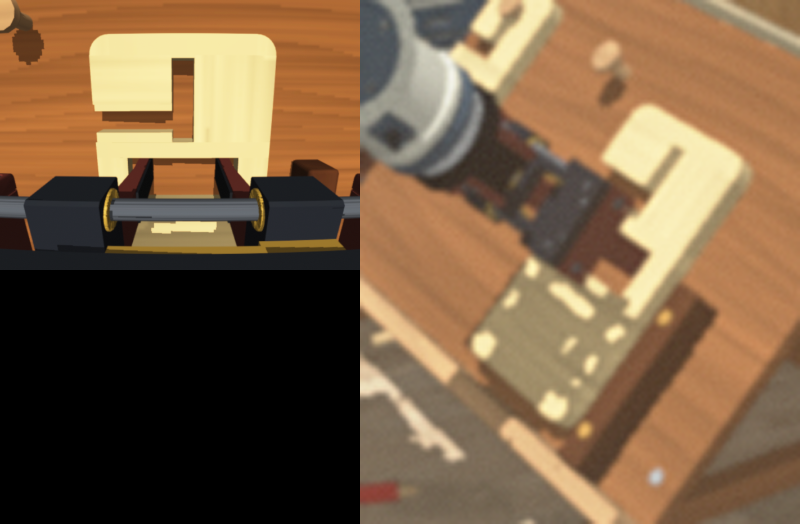

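The plate hangs level, left of the stop, and its lower edge is above the ledge. The stop's inner top corner is near full-size pixel (521,290).

```bash
python3 -c "
from kin import *
a=cv2.imread('pics/w7.png')
for r in(285,292,298):
  print(r,[(c,a[r,c].tolist()) for c in range(478,532,3)])
for r in (150,200,250):
  g=a[r].astype(int).sum(1);d=np.diff(g);print(r,'R',350+d[350:560].argmin(),'L',100+d[100:250].argmax())
"
```

```text
285 [(478, [58, 117, 187]), (481, [55, 113, 186]), (484, [55, 112, 187]), (487, [55, 113, 187]), (490, [54, 113, 187]), (493, [54, 112, 187]), (496, [56, 112, 187]), (499, [56, 113, 187]), (502, [56, 114, 187]), (505, [56, 114, 188]), (508, [56, 114, 188]), (511, [57, 114, 188]), (514, [56, 114, 189]), (517, [54, 111, 185]), (520, [49, 99, 168]), (523, [26, 50, 88]), (526, [21, 37, 66]), (529, [20, 35, 64])]
292 [(478, [59, 119, 194]), (481, [59, 119, 194]), (484, [58, 119, 194]), (487, [58, 119, 194]), (490, [58, 118, 195]), (493, [59, 118, 195]), (496, [59, 119, 194]), (499, [60, 119, 194]), (502, [60, 119, 195]), (505, [60, 119, 194]), (508, [60, 119, 194]), (511, [60, 119, 195]), (514, [59, 119, 194]), (517, [42, 85, 143]), (520, [13, 24, 41]), (523, [10, 17, 30]), (526, [11, 19, 35]), (529, [15, 25, 45])]
298 [(478, [56, 115, 190]), (481, [56, 115, 191]), (484, [56, 115, 191]), (487, [56, 116, 191]), (490, [56, 116, 191]), (493, [55, 115, 190]), (496, [55, 115, 191]), (499, [55, 115, 191]), (502, [56, 116, 191]), (505, [56, 116, 192]), (508, [56, 116, 192]), (511, [56, 116, 192]), (514, [55, 115, 191]), (517, [32, 66, 113]), (520, [11, 18, 31]), (523, [9, 15, 28]), (526, [11, 16, 30]), (529, [11, 17, 31])]
150 R 487 L 161
200 R 483 L 226
250 R 479 L 172
```

```bash
python3 -c "
from kin import *
for u,n in(((517.5,298),0),((517.5,292),0),((522,283),0),((522,283),28),((488,150),15),((480,250),15),((162,150),15),((173,250),15)):print(u,n,pl(u,n))"
```

```text
(517.5, 298) 0 [ 130.4 -207.3    0. ]
(517.5, 292) 0 [ 133.4 -207.     0. ]
(522, 283) 0 [ 138.  -208.7    0. ]
(522, 283) 28 [ 147.3 -193.6   28. ]
(488, 150) 15 [ 199.7 -180.6   15. ]
(480, 250) 15 [ 157.9 -180.5   15. ]
(162, 150) 15 [199.6 -47.9  15. ]
(173, 250) 15 [157.7 -49.2  15. ]
```

```bash
python3 -m creep '[{"translation":[0,4,0],"angular":[0,0,0],"jaw":0.57},{"translation":[-1,9,0],"angular":[0,0,0],"jaw":0.57},{"translation":[-2,14,-0.1],"angular":[0,0,0],"jaw":0.57},{"translation":[-4,18,-0.2],"angular":[0,0,0],"jaw":0.57},{"translation":[-6,21,-0.3],"angular":[0,0,0],"jaw":0.57},{"translation":[-7,22,-0.4],"angular":[0,0,0],"jaw":0.57},{"translation":[-8,22,-0.5],"angular":[0,0,0],"jaw":0.57},{"translation":[-8,22,-0.5],"angular":[0,0,0],"jaw":0.57}]'
python3 -m creep '[{"translation":[-1.5,0,0],"angular":[0,0,0],"jaw":0.57},{"translation":[-3,0,-0.2],"angular":[0,0,0],"jaw":0.57},{"translation":[-4.5,0,-0.2],"angular":[0,0,0],"jaw":0.57},{"translation":[-6,0,-0.3],"angular":[0,0,0],"jaw":0.57},{"translation":[-7,0,-0.4],"angular":[0,0,0],"jaw":0.57},{"translation":[-8,0,-0.5],"angular":[0,0,0],"jaw":0.57},{"translation":[-9,0,-0.5],"angular":[0,0,0],"jaw":0.57},{"translation":[-9,0,-0.5],"angular":[0,0,0],"jaw":0.57}]'
python3 -c "
from kin import *
relF((113,-142,6),-.06)
o=ctrl.get_obs();print(o['ft_force'],o['moment'])
a=snap('wrist','w8.png')
for r in (150,200,250):
  g=a[r].astype(int).sum(1);d=np.diff(g);c=350+d[350:560].argmin();print(r,'R',pl((c+1,r),15))
g=a[:,300].astype(int).sum(1);print([i for i in np.where(abs(np.diff(g))>90)[0]])"
```

```text
t: 18.15
ee_pos: [578.0, -33.9, 144.0]
orientation: [-2.854, -0.042, -1.283]
ft_force: [-1.6, -0.3, -4.3]
width: 50.1
grasp_force: 1.7
t: 19.15
ee_pos: [572.1, -34.2, 138.0]
orientation: [-2.854, -0.042, -1.285]
ft_force: [0.1, 0.6, -0.2]
width: 50.2
grasp_force: 0.0
snq [ 118.6 -136.7    5.9] q [-0.15, 0.44, 2.33, 2.84, 0.48, -1.43] trans [-5.6  5.3 -0.4] ang [-0.0006 -0.0011  0.001 ]
[ 0.07185405  0.58103917 -0.16714689] [-0.02653482  0.41614717 -0.0009192 ]
150 R [ 184.3 -201.7   15. ]
200 R [ 163.9 -202.    15. ]
250 R [ 142.5 -202.    15. ]
[np.int64(55), np.int64(193), np.int64(194), np.int64(277), np.int64(278), np.int64(288), np.int64(352), np.int64(395), np.int64(396), np.int64(414)]
```

```bash
python3 -m creep '[{"translation":[-3,0,-0.2],"angular":[0,0,0],"jaw":0.57},{"translation":[-6,0,-0.3],"angular":[0,0,0],"jaw":0.57},{"translation":[-9,0,-0.5],"angular":[0,0,0],"jaw":0.57},{"translation":[-11,0,-0.6],"angular":[0,0,0],"jaw":0.57},{"translation":[-11,2,-0.6],"angular":[0,0,0],"jaw":0.57},{"translation":[-11,4,-0.6],"angular":[0,0,0],"jaw":0.57},{"translation":[-11,5,-0.6],"angular":[0,0,0],"jaw":0.57},{"translation":[-11,6,-0.6],"angular":[0,0,0],"jaw":0.57}]'
python3 -c "
from kin import *
relF((107,-145,6),-.06)
o=ctrl.get_obs();print(o['ft_force'],o['moment'])
a=snap('wrist','w9.png')
for r in (150,200,230):
  g=a[r].astype(int).sum(1);d=np.diff(g);c=350+d[350:560].argmin();print(r,'R',pl((c+1,r),15))"
```

```text
t: 20.2
ee_pos: [564.2, -40.5, 130.0]
orientation: [-2.854, -0.042, -1.284]
ft_force: [0.2, 0.3, 0.4]
width: 49.9
grasp_force: 0.0
snq [ 107.2 -142.8    5.9] q [-0.18, 0.45, 2.35, 2.83, 0.52, -1.43] trans [-0.2  2.2 -0.1] ang [-0.0005 -0.0002  0.0009]
[0.22544784 0.27433892 0.40494305] [-0.01174942  0.47970779 -0.03285419]
150 R [ 172.8 -201.6   15. ]
200 R [ 152.5 -201.8   15. ]
230 R [ 139.8 -202.3   15. ]
```

```bash
python3 -m creep '[{"translation":[0,0.5,0],"angular":[0,0,0],"jaw":0.57},{"translation":[0,1,0],"angular":[0,0,0],"jaw":0.57},{"translation":[0,1.5,0],"angular":[0,0,0],"jaw":0.57},{"translation":[0,2,0],"angular":[0,0,0],"jaw":0.57},{"translation":[0,2.5,0],"angular":[0,0,0],"jaw":0.57},{"translation":[0,3,0],"angular":[0,0,0],"jaw":0.57},{"translation":[0,3.5,0],"angular":[0,0,0],"jaw":0.57},{"translation":[0,4,0],"angular":[0,0,0],"jaw":0.57}]'
python3 -c "
from kin import *
relF((107,-145,6),-.06)
o=ctrl.get_obs();print(o['ft_force'],o['moment'])
a=snap('wrist','w10.png')
for r in (150,200,230):
  g=a[r].astype(int).sum(1);d=np.diff(g);c=350+d[350:560].argmin();print(r,'R',pl((c+1,r),15))"
```

```text
t: 21.25
ee_pos: [564.3, -44.4, 129.9]
orientation: [-2.854, -0.042, -1.284]
ft_force: [0.2, 2.2, 0.5]
width: 50.2
grasp_force: 1.1
snq [ 107.1 -146.7    5.9] q [-0.19, 0.45, 2.35, 2.81, 0.52, -1.43] trans [-0.1 -1.7 -0.1] ang [-0.0007 -0.0001  0.0009]
[0.15412925 2.15151403 0.45149047] [0.15685783 0.3671314  0.29952394]
150 R [ 172.7 -205.1   15. ]
200 R [ 152.4 -205.2   15. ]
230 R [ 139.7 -205.3   15. ]
```

```bash
python3 -m creep '[{"translation":[0,0.3,0],"angular":[0,0,0],"jaw":0.57},{"translation":[0,0.6,0],"angular":[0,0,0],"jaw":0.57},{"translation":[0,0.9,0],"angular":[0,0,0],"jaw":0.57},{"translation":[0,1.2,0],"angular":[0,0,0],"jaw":0.57},{"translation":[0,1.5,0],"angular":[0,0,0],"jaw":0.57},{"translation":[0,1.8,0],"angular":[0,0,0],"jaw":0.57},{"translation":[0,2,0],"angular":[0,0,0],"jaw":0.57},{"translation":[0,2,0],"angular":[0,0,0],"jaw":0.57}]'
cat > chk.py <<'E'
from kin import *
import sys
relF((107,-145,6),-.06)
o=ctrl.get_obs();print(o['ft_force'],o['moment'])
a=snap('wrist',sys.argv[1])
for r in (150,200,230):
  g=a[r].astype(int).sum(1);d=np.diff(g);c=350+d[350:560].argmin();print(r,'R',pl((c+1,r),15))
E
python3 chk.py w11.png
```

```text
t: 22.3
ee_pos: [564.3, -45.6, 129.9]
orientation: [-2.853, -0.045, -1.284]
ft_force: [-0.3, 6.4, 0.2]
width: 49.6
grasp_force: 3.7
snq [ 107.  -147.9    6. ] q [-0.19, 0.46, 2.35, 2.8, 0.52, -1.42] trans [ 0.  -2.9 -0. ] ang [-0.002  -0.0002  0.0024]
[-0.26795732  6.38062331  0.20798069] [0.82145467 0.38442327 0.96666715]
150 R [ 172.8 -206.2   15. ]
200 R [ 152.4 -206.4   15. ]
230 R [ 139.7 -206.4   15. ]
```

```bash
python3 -m creep '[{"translation":[0,0.4,0],"angular":[0,0,0],"jaw":0.57},{"translation":[0,0.8,0],"angular":[0,0,0],"jaw":0.57},{"translation":[0,0.8,0],"angular":[0,0,0],"jaw":0.57},{"translation":[0,0.8,0],"angular":[0,0,0],"jaw":0.57},{"translation":[0,0.8,0],"angular":[0,0,0],"jaw":0.57},{"translation":[0,0.8,0],"angular":[0,0,0],"jaw":0.57},{"translation":[0,0.8,0],"angular":[0,0,0],"jaw":0.57},{"translation":[0,0.8,0],"angular":[0,0,0],"jaw":0.57}]'
python3 chk.py w12.png
python3 -m creep '[{"translation":[0,-1,0],"angular":[0,0,0],"jaw":0.57},{"translation":[0,-2,0],"angular":[0,0,0],"jaw":0.57},{"translation":[0.5,-3.5,0],"angular":[0,0,0],"jaw":0.57},{"translation":[1,-5,0],"angular":[0,0,0],"jaw":0.57},{"translation":[1,-5,0],"angular":[0,0,0],"jaw":0.57},{"translation":[1,-5,0],"angular":[0,0,0],"jaw":0.57},{"translation":[1,-5,0],"angular":[0,0,0],"jaw":0.57},{"translation":[1,-5,0],"angular":[0,0,0],"jaw":0.57}]'
python3 chk.py w13.png
```

```text
t: 23.35
ee_pos: [564.2, -45.7, 129.9]
orientation: [-2.853, -0.048, -1.284]
ft_force: [0.2, 12.2, -0.2]
width: 50.0
grasp_force: 6.0
snq [ 106.9 -148.     6. ] q [-0.19, 0.46, 2.35, 2.8, 0.52, -1.42] trans [ 0.1 -3.   0. ] ang [-0.0033 -0.0003  0.0039]
[ 0.17790207 12.18737596 -0.17326317] [1.37610442 0.29765878 1.59920782]
150 R [ 172.8 -206.1   15. ]
200 R [ 152.4 -206.4   15. ]
230 R [ 139.8 -206.5   15. ]
t: 24.4
ee_pos: [564.9, -42.2, 130.6]
orientation: [-2.854, -0.042, -1.284]
ft_force: [0.1, 0.2, 0.8]
width: 50.3
grasp_force: 0.0
snq [ 108.  -144.5    6. ] q [-0.18, 0.45, 2.35, 2.82, 0.51, -1.43] trans [-1.   0.5 -0.1] ang [-0.0006 -0.      0.0009]
[0.13147428 0.22353217 0.76650183] [-0.0641439   0.36156506 -0.01168184]
150 R [ 173.7 -206.2   15. ]
200 R [ 153.3 -206.    15. ]
230 R [ 140.6 -206.5   15. ]
```

```bash
python3 -m creep '[{"translation":[0,0,-4],"angular":[0,0,0],"jaw":0.57},{"translation":[0,0,-10],"angular":[0,0,0],"jaw":0.57},{"translation":[0,0,-18],"angular":[0,0,0],"jaw":0.57},{"translation":[0,0,-30],"angular":[0,0,0],"jaw":0.57},{"translation":[0,0,-50],"angular":[0,0,0],"jaw":0.57},{"translation":[0,0,-75],"angular":[0,0,0],"jaw":0.57},{"translation":[0,0,-95],"angular":[0,0,0],"jaw":0.57},{"translation":[0,0,-110],"angular":[0,0,0],"jaw":0.57}]'
python3 -c "
from kin import *
print(snq(),ctrl.get_obs()['qpos'])
a=snap('wrist','w14.png');b=snap('scene','s14.png')
cv2.imwrite('pics/c14.png',np.hstack([cv2.resize(a,(480,360)),cv2.resize(b[190:330,270:395],(320,360),interpolation=2)])[:,:,::-1])"
```

```text
t: 25.45
ee_pos: [481.4, -44.5, 204.4]
orientation: [-2.854, -0.042, -1.285]
ft_force: [0.9, 0.3, -0.4]
width: 49.6
grasp_force: 0.0
[ 101.1 -144.5  117.3] [-0.24843641  0.14617238  2.47790996  2.53995532  0.36955293 -1.1883218 ]
```

View pics/c14.png

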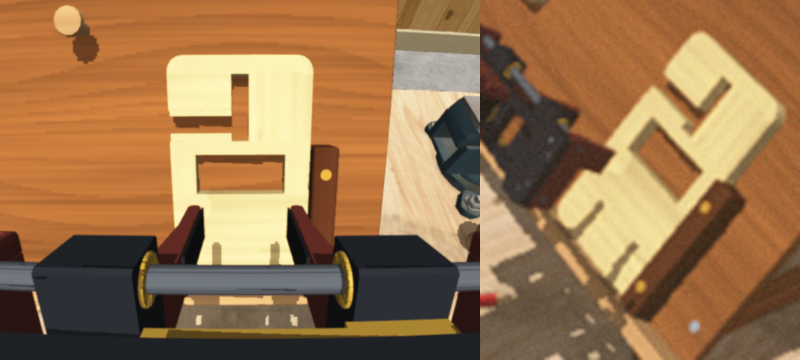

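The template stands on the ledge and its right edge lies along the stop (wrist view x≈312). I do a quick height check and then hand in.

```bash
python3 -c "
from kin import *
a=cv2.imread('pics/w14.png').astype(int).sum(2)
t=[pl((c,40+np.diff(a[40:110,c]).argmax()+1),15) for c in(250,310,390)];print(t)
if all(abs(x[0]-220)<3 for x in t): print(ctrl.close_job())"
```

```text
[array([220.1, -93.5,  15. ]), array([ 220. , -133.5,   15. ]), array([ 220.2, -186.8,   15. ])]
the job is handed in; nothing more can be done
None
```

The larger template is off its peg and stands level on the ledge with its right edge flush against the stop; I drew the arm back and handed in the job at about 25.5 s, with the highest force I read about 12 N.

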